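Press the pivot bushing into the microscope-arm joint block

TASK

Take the large flanged brass bushing from the blue mat and press it, spigot down, into the wide bore of the aluminium joint block until its flange sits fully home on the block's face; stop pushing as soon as the force rises there, and let go. Press it in steadily, without dropping, hammering or forcing it. Leave the small bushing where it stands.

Things in the scene. Friction and masses are not known exactly. Their poses are not given: they have to be found in the camera images.
- bushing: Large flanged brass bushing, upright on a 4 mm blue mat; origin: centre of its underside, z up. From there up: spigot 30 mm in diameter, 16 mm long, its first 9 mm tapered from 20 mm; flange 52 mm in diameter, 16 to 22 mm up; round hub to grip, 28 mm in diameter, 22 to 46 mm up. 0.15 to 0.29 kg. A small bushing and a flat 40 mm ring stand on the mat too, in a row about 100 mm apart.
- block: Aluminium joint block, 120 x 72 x 36 mm high, fixed on the bench. Origin: on the wide bore's axis, at the underside; z up. It reaches 36 mm towards -x, 84 mm towards +x (then a black clamp screw to 113 mm), 36 mm to either side. When the bushing is home its origin is 20 mm above this one. The narrow 16 mm hole, 60 mm from the bore towards +x, stays empty.
- bore (a point): Centre of the mouth of the wide bore in the block's top face: 38 mm in diameter, 24 mm deep. A tight black rubber ring sits 6 mm down it: the spigot drops in 6 mm, stands on the ring, then pushes it down against a friction of about 9 N (plus 0.8 N per 10 mm/s of speed; no spring-back) for the last 10 mm, until the flange meets the face and the force rises steeply.
- small_bushing: Small brass bushing of the same form, on the mat, to be left alone: flange 32 mm, spigot 20 mm, hub 18 mm in diameter, 28 mm high; origin at the centre of its underside.
Not all that is in view belongs to the job. What is shaped like the bushing but black or white is not meant. What is meant by the block is not green, and is the larger of those in its own colour.

How it is judged:
At the end, for the whole second after the job is handed in: The large bushing is in the wide bore, upright within 10 degrees, on the bore's axis within 8 mm, its flange home on the block's face within 2.5 mm, at rest (z of bushing in the frame of block below 0.0225 m and horizontal distance between bushing and block below 0.008 m and angle between bushing's own z axis and vertical below 0.17 rad and linear speed of bushing below 0.02 m/s); the robot touches nothing.
It fails at once if the bushing is forced: more than 80 N between it and the block (contact force between bushing and block above 80 N).
It fails at once if the bushing is dropped or hammered in: faster than 0.5 m/s over or in the bore, less than 60 mm above its mouth (horizontal distance between bushing and block below 0.02 m and z of bushing in the frame of block below 0.096 m and linear speed of bushing above 0.5 m/s).
It fails at once if the small bushing is moved more than 30 mm (distance of small_bushing from where it was at the start of the episode above 0.03 m).
It also fails if it takes over 42 s, if anything falls off the work surface, if the arm or the gripper's body presses on something with over 40 N, if the wrist force passes 120 N, or if a joint passes its speed limit or range.

ROBOT

A 7-joint arm with a two-finger parallel gripper is mounted at the origin on the work surface. World frame = base frame: x ahead of the robot, y to its left, z up, the work surface at z = 0. Lengths are in m, angles in rad, forces in N, time in s.
With the tool pointing down it reaches from about 0.4 to 0.875 m from the base axis. Payload 4.4 kg.
Tool frame: the origin (TCP) lies midway between the tips of the shut fingers; the grasp point (between the pads) lies 19 mm behind it; z points along the fingers, y is the line along which they close (so a half turn about z gives the same grasp; the last joint's range is limited). The gripper opens to 85 mm and grips with 20 to 120 N. Pads are 22 mm wide; open, the fingers measure 114 mm over their backs; the gripper's body (76 mm by 85 mm) begins 54 mm behind the grasp point. The pads swing forward as they close: fully open they stand 13 mm farther back than shut.
Start: joints at [-1.263, 0.628, 0.038, 1.517, -0.027, 0.996, -0.02], TCP at [0.237, 0.605, 0.231] pointing down, gripper open.
Joint ranges: [-3.06, 3.06], [-0.37, 2.12], [-1.25, 1.32], [0.18, 2.47], [-1.1, 4.24], [0.23, 1.98], [-2.94, 2.94]. Speed limits (rad/s): [2.57, 2.57, 3.14, 3.14, 3.14, 3.14, 3.14].

INTERFACE

Orientations are given as a unit quaternion [w, x, y, z].
In Python, from bench import env, vision gives the robot as it stands.
- The arm moves only by the tool apply_moves, never from a script. Its argument "series" is a list of rows, each a list of 6 numbers: the shift along the tool's x, y, z normalised to -1 to 1, where 1 is 10 cm, then the turn, a rotation vector about the tool's x, y, z normalised to -1 to 1, where 1 is 180 degrees. In form: [[x, y, z, wx, wy, wz], ...]. A call has 1 to 8 rows; each row is the pose to reach, as a shift and turn from the pose commanded when the call began, along the tool's axes at that moment, turning the shorter way round; what a row does not reach only later rows make up. A row lasts 1/10 s, in which the tool goes at most 50 mm and 8.59 degrees, less where a joint would pass 70% of its speed; a pose out of reach is approached as far as the arm can. A call with a number of a shift or a turn outside -1 to 1 is refused whole. A call with a gripper value outside its range is refused whole. "claw" is the closure, from 0 (fully open) to 1 (shut), set as the call begins (left out, the last holds). The fingers move at their own pace and stop on an object; the grip force is fixed at half the most. Time passes only in rows, so rows that repeat a pose let the fingers close. It gives the time, the measured TCP pose, the force, the opening and the grip force at its end, in the units of the state.
- env.state(): the state, without advancing time (a new reading comes with each control period).
- vision.capture(name): name is "scene" or "top"; returns the picture (420x560x3 uint8, red, green, blue); there is no depth.
- vision.camera_model(name): a dict with "mtx" (3x3 intrinsics, pixels), "cam_to_world" (4x4, takes a point from camera to world coordinates). Camera axes: x right, y down, z forward; pixel columns grow to the right and rows downward; lengths in m; the calibration is good to about 2 mm. A picture is of the moment at which its call begins. camera_model takes no time and is no camera call.
- env.sign_off(): hands the job in; it is judged then, once.
Trained networks look in the newest picture that a camera, given by its name, has taken for a name from the list of things; names that differ only in an ending like _2 or _b are one class to them, and where a whole thing is asked for, a point or a joint stands for the part that bears it (a point fixed in the world has none). Each returns a list of dicts, best first, with "confidence" (0 to 1); they miss things now and then, are a little off and sometimes report something else, mostly with a low value. They report only what shows in the picture. A call takes as long as a camera call. They do not tell look-alikes from the thing itself.
- vision.recognise(query, camera): "extent" ([left, top, right, bottom] in pixels, round what is visible of it).
The state is a dict: "time_s": time; "joint_positions": joint angles; "qd": joint speeds; "effort": joint torques, N m; "ee_pos": TCP position; "eef_rot": TCP orientation; "wrist_force": force on the tool from outside, world axes, zero at the start; "moment": the same for the moment, N m; "gripper_width": finger opening in m; "finger_force": force on a finger pad.
Only numpy, scipy, OpenCV 4.12 (cv2) and the standard library are available. Lean on these libraries where they do the work, as an engineer would, in place of code of your own. Each camera call takes 0.05 s, during which the arm holds its last target. There are 200 camera calls.

## Working session

There is one attempt and no reset: what is moved stays moved. The work goes in short steps, Python scripts to look and compute and a tool call to move; the robot and the scene stay as the last step left them, time stands still between calls to the robot, and variables do not carry over. Pictures are saved under pics/ and viewed, at most 10 in all, crops included, and the job is handed in when it is done.

Besides the shell and the picture viewer there is one more tool, called after "Emit:" in YAML: its name, and indented under it one key for each argument. apply_moves: Moves the arm, as the interface text tells. Its arguments: {"type":"object","properties":{"series":{"type":"array"},"claw":{"type":"number"}},"required":["series"]}

```bash
mkdir -p pics; cat > h.py <<'E'
import numpy as np, cv2
from bench import env, vision
def ray(cam,u,v,z):
    m=vision.camera_model(cam);K=np.array(m["mtx"]);T=np.array(m["cam_to_world"])
    d=T[:3,:3]@np.linalg.solve(K,[u,v,1]);o=T[:3,3];return o+d*(z-o[2])/d[2]
def pix(cam,p):
    m=vision.camera_model(cam);K=np.array(m["mtx"]);T=np.array(m["cam_to_world"])
    c=K@(T[:3,:3].T@(np.array(p)-T[:3,3]));return c[:2]/c[2]
E
python3 - <<'E'
from h import *
ims=[]
for c in("top","scene"):
    im=vision.capture(c);cv2.imwrite(f"pics/{c}0.png",im[:,:,::-1])
    print(c,np.round(vision.camera_model(c)["cam_to_world"],3).tolist(),np.array(vision.camera_model(c)["mtx"]).round(0).tolist())
    for q in("bushing","block","bore","small_bushing"):
        for d in vision.recognise(q,c)[:5]:
            e=d["extent"];print(q,round(d["confidence"],2),np.round(e).tolist(), ray(c,(e[0]+e[2])/2,(e[1]+e[3])/2,.036).round(3))
s=env.state();print({k:np.round(s[k],3) for k in s})
E
```

```text
top [[-0.024, -0.997, 0.067, 0.521], [-1.0, 0.023, -0.021, 0.022], [0.02, -0.067, -0.998, 1.013], [0.0, 0.0, 0.0, 1.0]] [[434.0, 0.0, 285.0], [0.0, 434.0, 212.0], [0.0, 0.0, 1.0]]
bushing 0.91 [153.0, 185.0, 178.0, 209.0] [0.625 0.27  0.036]
bushing 0.9 [164.0, 123.0, 181.0, 140.0] [0.776 0.253 0.036]
bushing 0.64 [93.0, 185.0, 118.0, 209.0] [0.629 0.403 0.036]
block 0.87 [383.0, 263.0, 425.0, 316.0] [ 0.406 -0.26   0.036]
block 0.77 [341.0, 175.0, 389.0, 241.0] [ 0.591 -0.179  0.036]
block 0.77 [417.0, 164.0, 472.0, 230.0] [ 0.613 -0.361  0.036]
bore 0.96 [385.0, 264.0, 424.0, 316.0] [ 0.406 -0.263  0.036]
bore 0.93 [422.0, 165.0, 478.0, 228.0] [ 0.613 -0.375  0.036]
bore 0.57 [340.0, 171.0, 386.0, 241.0] [ 0.595 -0.175  0.036]
scene [[-0.316, 0.69, -0.651, 1.246], [0.949, 0.231, -0.216, 0.218], [0.002, -0.686, -0.728, 0.81], [0.0, 0.0, 0.0, 1.0]] [[408.0, 0.0, 274.0], [0.0, 408.0, 209.0], [0.0, 0.0, 1.0]]
bushing 0.79 [346.0, 301.0, 372.0, 327.0] [0.784 0.254 0.036]
bushing 0.75 [365.0, 253.0, 390.0, 275.0] [0.643 0.273 0.036]
bushing 0.66 [427.0, 268.0, 448.0, 286.0] [0.636 0.406 
[... 299 characters left out ...]
629 -0.161  0.036]
bore 0.59 [197.0, 144.0, 223.0, 180.0] [ 0.434 -0.247  0.036]
small_bushing 0.55 [343.0, 227.0, 354.0, 240.0] [0.573 0.191 0.036]
{'time_s': np.float64(0.5), 'joint_positions': array([-1.263,  0.628,  0.038,  1.517, -0.027,  0.996, -0.02 ]), 'qd': array([ 0.001, -0.003,  0.   ,  0.   ,  0.001,  0.002,  0.001]), 'effort': array([-1.0000e-03, -5.6281e+01,  1.2240e+00, -1.9361e+01,  1.1000e-02,
        3.0000e-03, -0.0000e+00]), 'ee_pos': array([0.237, 0.605, 0.231]), 'eef_rot': array([-0.   ,  0.186,  0.983, -0.   ]), 'wrist_force': array([ 0.61 , -0.397,  0.489]), 'moment': array([ 0.046,  0.015, -0.047]), 'finger_force': np.float64(0.0), 'gripper_width': np.float64(0.085)}
```

View pics/top0.png

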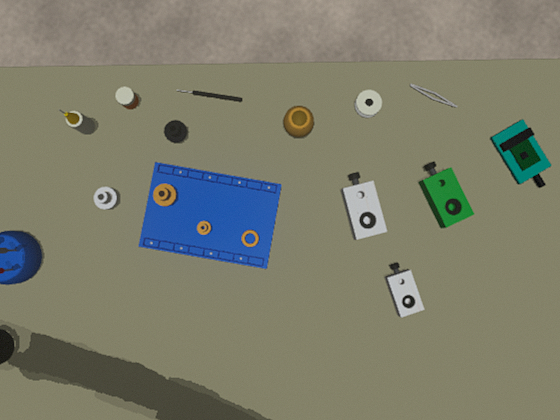

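View pics/scene0.png

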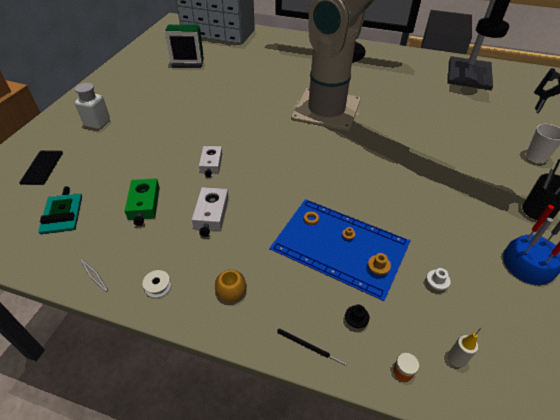

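The top view shows the large brass bushing at about (165,195) on the mat, the small one at (204,228) and the ring at (250,239). The larger aluminium block is at (365,208), with its bore near (367,220). The green block, the small pale block, and the black and white look-alikes are not meant. Next I fit model silhouettes in both views.

```bash
cat > fit.py <<'E'
from h import *
from scipy.optimize import least_squares
W={"top":((140,172,190,218),(335,168,395,245),(360,212,376,228)),"scene":((355,243,400,285),(185,180,235,240),(200,190,220,208))}
a=np.linspace(0,2*np.pi,40);C=np.c_[np.cos(a),np.sin(a)]
def ring(x,y,r,z): return np.c_[C*r+[x,y],np.full(40,z)]
def hull_mask(cam,Ps):
    m=np.zeros((420*4,560*4),np.uint8)
    for P in Ps:
        q=np.array([pix(cam,p) for p in P]);h=cv2.convexHull(((q+.5)*4).astype(np.float32)).astype(np.int32);cv2.fillConvexPoly(m,h,1)
    return m
def cen(m,s=1):
    M=cv2.moments(m,True);return np.array([M["m10"]/M["m00"]+ .5,M["m01"]/M["m00"]+.5])/s-.5
def big(m):
    n,l,st,_=cv2.connectedComponentsWithStats(m.astype(np.uint8));return (l==1+np.argmax(st[1:,4])).astype(np.uint8)
def crop(m,w):
    o=np.zeros_like(m);o[w[1]:w[3],w[0]:w[2]]=m[w[1]:w[3],w[0]:w[2]];return o
def bush(p,z0): return [np.r_[ring(*p,.026,z0+.016),ring(*p,.026,z0+.022)],np.r_[ring(*p,.014,z0+.022),ring(*p,.014,z0+.046)],np.r_[ring(*p,.010,z0),ring(*p,.015,z0+.009),ring(*p,.015,z0+.016)]]
E
python3 - <<'E'
from fit import *
tiles=[]
B={}
for c in W:
    im=vision.capture(c);hsv=cv2.cvtColor(im,cv2.COLOR_RGB2HSV)
    h,s,v=[hsv[:,:,i].astype(int) for i in range(3)]
    mb=big(crop((h<28)&(s>110)&(v>50),W[c][0]));mw=crop(((s<40)&(v>110)).astype(np.uint8),W[c][1]);mw=big(mw)
    md=big(crop(((v<70)).astype(np.uint8),W[c][2]))
    B[c]=mb
    ov=im.copy()
    for m,col in((mb,(255,0,0)),(mw,(0,255,0)),(md,(255,0,255))):
        cs,_=cv2.findContours(m,0,1);print(c,m.sum(),cen(m).round(1),cv2.minAreaRect(max(cs,key=len)))
    print("bore ray",ray(c,*cen(md),.036).round(4),"hub/flange ray",ray(c,*cen(mb),.03).round(4))
    for w in W[c][:2]:
        t=np.hstack([im[w[1]:w[3],w[0]:w[2]],np.dstack([mb*255,mw*255,md*255])[w[1]:w[3],w[0]:w[2]]]);tiles.append(cv2.resize(t,(400,300),interpolation=0))
cv2.imwrite("pics/seg.png",np.vstack([np.hstack(tiles[:2]),np.hstack(tiles[2:])])[:,:,::-1])
f=lambda p:np.r_[[cen(hull_mask(c,bush(p,.004)),4)-cen(B[c]) for c in W]].ravel()
r=least_squares(f,[.62,.27],diff_step=.01);print("bushing",r.x,r.fun)
E
```

```text
top 342 [164.3 194.6] ((164.5, 194.5), (21.0, 21.0), 90.0)
top 1551 [364.4 208.4] ((364.7199401855469, 209.57470703125), (54.302398681640625, 32.65873718261719), 75.0685806274414)
top 140 [367.4 219.7] ((367.0, 219.5), (15.0, 14.0), 90.0)
bore ray [ 0.5645 -0.1843  0.036 ] hub/flange ray [0.6324 0.2738 0.03  ]
scene 338 [379.1 263.8] ((379.0000305175781, 264.5000305175781), (20.57182502746582, 20.124610900878906), 63.43495178222656)
scene 799 [209.4 205.1] ((209.35296630859375, 204.08824157714844), (27.406526565551758, 37.83555603027344), 14.03624439239502)
scene 78 [211.6 197.3] ((212.0, 198.0), (8.0, 12.0), 90.0)
bore ray [ 0.5661 -0.1823  0.036 ] hub/flange ray [0.637  0.2762 0.03  ]Traceback (most recent call last):
  File "<stdin>", line 18, in <module>
    return func(*args, **kwargs)
    result = trf(vector_fun.fun, vector_fun.jac, x0, f0, J0, lb, ub, ftol, xtol,
                 gtol, max_nfev, x_scale, loss_function, tr_solver,
                 tr_options.copy(), verbose, callback=callback_wrapped)
    return trf_no_bounds(
        fun, jac, x0, f0, J0, ftol, xtol, gtol, max
[... 839 characters left out ...]
^^^^
    f = np.atleast_1d(self.fun(x, *self.args, **self.kwargs))
                      ~~~~~~~~^^^^^^^^^^^^^^^^^^^^^^^^^^^^^^
    return np.atleast_1d(self.fun(x))
                         ~~~~~~~~^^^
    return self.f(x, *self.args, **self.kwargs)
           ~~~~~~^^^^^^^^^^^^^^^^^^^^^^^^^^^^^^
  File "<stdin>", line 17, in <lambda>
  File "fit.py", line 9, in hull_mask
    q=np.array([pix(cam,p) for p in P]);h=cv2.convexHull(((q+.5)*4).astype(np.float32)).astype(np.int32);cv2.fillConvexPoly(m,h,1)
                ~~~^^^^^^^
  File "h.py", line 7, in pix
    m=vision.camera_model(cam);K=np.array(m["mtx"]);T=np.array(m["cam_to_world"])
ValueError: time passes only in moves, steps and waits
```

View pics/seg.png

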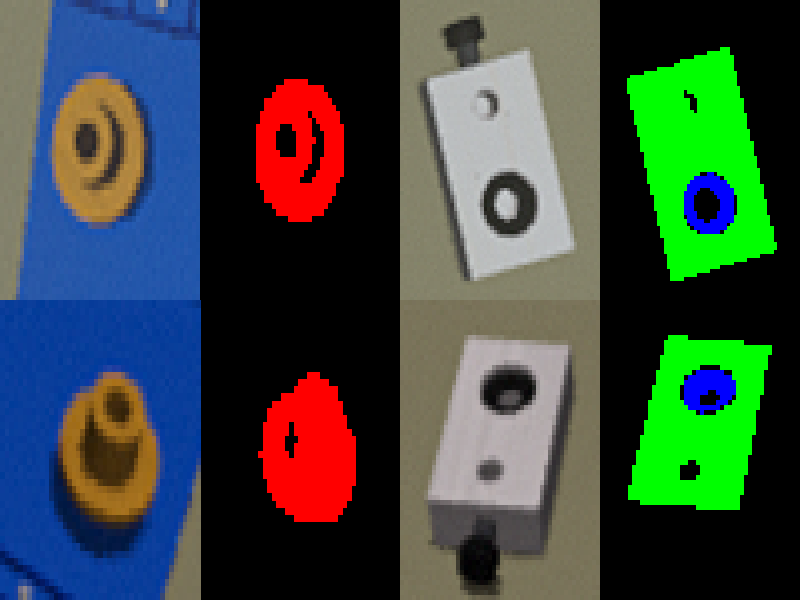

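The segmentation is clean: the flange, hub, block top face and bore are each isolated in both views. I'll cache the calibration and fit.

```bash
cat > h.py <<'E'
import numpy as np, cv2
from functools import lru_cache
from bench import env, vision
@lru_cache
def cam(c):
    m=vision.camera_model(c);return np.array(m["mtx"]),np.array(m["cam_to_world"])
def ray(c,u,v,z):
    K,T=cam(c);d=T[:3,:3]@np.linalg.solve(K,[u,v,1]);o=T[:3,3];return o+d*(z-o[2])/d[2]
def pix(c,p):
    K,T=cam(c);q=K@(T[:3,:3].T@(np.array(p)-T[:3,3]));return q[:2]/q[2]
E
cat > m2.py <<'E'
from fit import *
def fillhull(m):
    cs,_=cv2.findContours(m,0,1);o=np.zeros_like(m);cv2.fillPoly(o,[cv2.convexHull(max(cs,key=len))],1);return o
def fillh(m):
    cs,_=cv2.findContours(m,0,1);o=np.zeros_like(m);cv2.fillPoly(o,[max(cs,key=len)],1);return o
def rect(p):
    c,s=np.cos(p[2]),np.sin(p[2]);return [np.array([[p[0]+c*x-s*y,p[1]+s*x+c*y,.036] for x in(-.036,.084) for y in(-.036,.036)][:]) ]
B,Wh,D={}, {}, {}
for c in W:
    im=cv2.imread(f"pics/{c}0.png")[:,:,::-1].copy();hsv=cv2.cvtColor(im,cv2.COLOR_RGB2HSV)
    h,s,v=[hsv[:,:,i].astype(int) for i in range(3)]
    B[c]=fillh(big(crop((h<28)&(s>110)&(v>50),W[c][0])));Wh[c]=fillhull(big(crop(((s<40)&(v>110)).astype(np.uint8),W[c][1])))
    D[c]=fillhull(big(crop((v<70).astype(np.uint8),W[c][2])))
f=lambda p:np.r_[[cen(hull_mask(c,bush(p,.004)),4)-cen(B[c]) for c in W]].ravel()
r=least_squares(f,[.62,.27],diff_step=.01);print("bushing",r.x.round(4),r.fun.round(2))
bor=lambda p:np.r_[[cen(hull_mask(c,[ring(*p,.019,.036)]),4)-cen(D[c]) for c in W]].ravel()
r=least_squares(bor,[.565,-.183],diff_step=.01);print("bore",r.x.round(4),r.fun.round(2))
def iou(p):
    o=0
    for c in W:
        a=hull_mask(c,rect(p));b=cv2.resize(Wh[c],None,fx=4,fy=4,interpolation=0);o+=1-(a&b).sum()/(a|b).sum()
    return o
from scipy.optimize import minimize
r=minimize(iou,[.565,-.183,.25],method="Nelder-Mead",options=dict(initial_simplex=[[.565,-.183,.25],[.57,-.183,.25],[.565,-.178,.25],[.565,-.183,.15]],xatol=2e-4,fatol=1e-4));print("block",r.x.round(4),r.fun)
E
python3 m2.py
python3 - <<'E'
from scipy.spatial.transform import Rotation as R
print(R.from_quat([0.186,0.983,0,0]).as_matrix().round(3))
E
```

```text
bushing [0.6332 0.2757] [-0.22  0.04 -0.22 -0.01]
bore [ 0.5651 -0.183 ] [-0.25 -0.25 -0.2  -0.6 ]
block [ 0.5653 -0.1835  0.2294] 0.1353137036151747
[[-0.931  0.365  0.   ]
 [ 0.365  0.931  0.   ]
 [ 0.     0.    -1.   ]]
```

Both fits agree to about a millimetre. The bushing is at (0.633, 0.276) and the bore at (0.565, −0.183), with the block yawed 0.23. In tool axes the way to the bushing is x −0.489, y −0.162. I'll go there in five parts.

Emit:
apply_moves:
  series:
    - [-0.3, -0.1, 0.06, 0, 0, 0]
    - [-0.65, -0.21, 0.13, 0, 0, 0]
    - [-0.98, -0.32, 0.2, 0, 0, 0]
  claw: 0

```text
time_s: 0.9
ee_pos: [0.3178, 0.5389, 0.2112]
eef_rot: [0.0, 0.185, 0.983, 0.0]
wrist_force: [0.6, -0.2, -0.2]
gripper_width: 0.0852
finger_force: 0.0
```

Emit:
apply_moves:
  series:
    - [-0.33, -0.11, 0.07, 0, 0, 0]
    - [-0.66, -0.22, 0.14, 0, 0, 0]
    - [-0.98, -0.32, 0.2, 0, 0, 0]

```text
time_s: 1.2
ee_pos: [0.3975, 0.4728, 0.1911]
eef_rot: [0.0, 0.186, 0.983, -0.0]
wrist_force: [0.2, 0.2, 0.1]
gripper_width: 0.085
finger_force: 0.0
```

Emit:
apply_moves:
  series:
    - [-0.33, -0.11, 0.07, 0, 0, 0]
    - [-0.66, -0.22, 0.14, 0, 0, 0]
    - [-0.98, -0.32, 0.2, 0, 0, 0]

```text
time_s: 1.5
ee_pos: [0.4771, 0.4072, 0.1711]
eef_rot: [0.0, 0.186, 0.983, -0.0]
wrist_force: [-0.6, 1.1, 0.6]
gripper_width: 0.0857
finger_force: 0.0
```

Emit:
apply_moves:
  series:
    - [-0.33, -0.11, 0.07, 0, 0, 0]
    - [-0.66, -0.22, 0.14, 0, 0, 0]
    - [-0.98, -0.32, 0.2, 0, 0, 0]

```text
time_s: 1.8
ee_pos: [0.5566, 0.3416, 0.151]
eef_rot: [0.0, 0.186, 0.983, -0.0]
wrist_force: [-0.4, 0.8, 0.5]
gripper_width: 0.0854
finger_force: 0.0
```

Emit:
apply_moves:
  series:
    - [-0.33, -0.11, 0.07, 0, 0, 0]
    - [-0.66, -0.22, 0.14, 0, 0, 0]
    - [-0.97, -0.33, 0.2, 0, 0, 0]
    - [-0.97, -0.33, 0.2, 0, 0, 0]
    - [-0.97, -0.33, 0.2, 0, 0, 0]
    - [-0.97, -0.33, 0.2, 0, 0, 0]

```text
time_s: 2.4
ee_pos: [0.6328, 0.2782, 0.1314]
eef_rot: [-0.0, 0.185, 0.983, 0.001]
wrist_force: [0.2, 0.5, 0.4]
gripper_width: 0.0854
finger_force: 0.0
```

Emit:
apply_moves:
  series:
    - [-0.01, -0.02, 0.25, 0, 0, 0]
    - [-0.01, -0.02, 0.5, 0, 0, 0]
    - [-0.01, -0.02, 0.7, 0, 0, 0]
    - [-0.01, -0.02, 0.85, 0, 0, 0]
    - [-0.01, -0.02, 0.95, 0, 0, 0]
    - [-0.01, -0.02, 1.0, 0, 0, 0]
    - [-0.01, -0.02, 1.0, 0, 0, 0]

```text
time_s: 3.1
ee_pos: [0.6337, 0.2748, 0.0311]
eef_rot: [-0.0, 0.186, 0.983, -0.0]
wrist_force: [0.5, 1.2, 0.1]
gripper_width: 0.0852
finger_force: 0.0
```

Emit:
apply_moves:
  series:
    - [0, 0, 0, 0, 0, 0]
    - [0, 0, 0, 0, 0, 0]
    - [0, 0, 0, 0, 0, 0]
    - [0, 0, 0, 0, 0, 0]
    - [0, 0, 0, 0, 0, 0]
    - [0, 0, 0, 0, 0, 0]
    - [0, 0, 0, 0, 0, 0]
    - [0, 0, 0, 0, 0, 0]
  claw: 1

```text
time_s: 3.9
ee_pos: [0.6345, 0.2747, 0.0321]
eef_rot: [0.001, 0.186, 0.983, 0.0]
wrist_force: [-1.1, -0.5, 5.7]
gripper_width: 0.0255
finger_force: 59.1
```

Grip is made, with a light 6 N upward force that suggests the tips touch the flange. I lift a little and check.

Emit:
apply_moves:
  series:
    - [0, 0, -0.1, 0, 0, 0]
    - [0, 0, -0.3, 0, 0, 0]
    - [0, 0, -0.6, 0, 0, 0]
    - [0, 0, -0.9, 0, 0, 0]
    - [0, 0, -1.0, 0, 0, 0]
    - [0, 0, -1.0, 0, 0, 0]
    - [0, 0, -1.0, 0, 0, 0]

```text
time_s: 4.6
ee_pos: [0.6329, 0.274, 0.1299]
eef_rot: [-0.001, 0.186, 0.983, -0.001]
wrist_force: [-0.3, -0.1, -1.5]
gripper_width: 0.0255
finger_force: 59.1
```

```bash
python3 - <<'E'
from h import *
s=env.state();print({k:np.round(s[k],4) for k in("ee_pos","eef_rot","wrist_force","moment","gripper_width","finger_force","joint_positions")})
t=[]
for c in("top","scene"):
    im=vision.capture(c);cv2.imwrite(f"pics/{c}1.png",im[:,:,::-1])
    u,v=pix(c,s["ee_pos"]).round().astype(int);print(c,u,v);t.append(cv2.resize(im[max(v-40,0):v+40,u-40:u+40],(400,400),interpolation=2))
cv2.imwrite("pics/lift.png",np.hstack(t)[:,:,::-1])
E
```

```text
{'ee_pos': array([0.6329, 0.274 , 0.1299]), 'eef_rot': array([-1.100e-03,  1.858e-01,  9.826e-01, -7.000e-04]), 'wrist_force': array([-0.2857, -0.0653, -1.4889]), 'moment': array([0.0022, 0.0346, 0.0382]), 'gripper_width': np.float64(0.0255), 'finger_force': np.float64(59.1243), 'joint_positions': array([-0.4513,  0.7952,  0.0037,  1.4816, -0.0036,  0.8674,  0.7507])}
top 152 189
scene 387 235
```

View pics/lift.png

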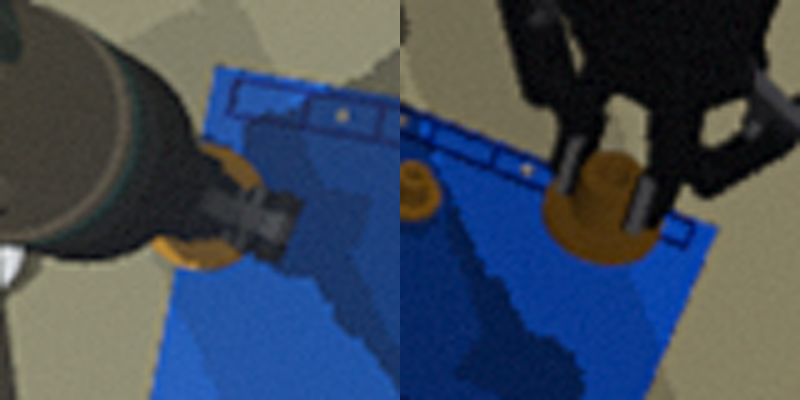

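The picture shows the hub held between the pads with the flange level below the tips; the bushing is upright and clear of the mat, at about (600,210) in the right crop. Carry to the bore: tool x −0.104, y −0.450.

Emit:
apply_moves:
  series:
    - [-0.03, -0.13, 0, 0, 0, 0]
    - [-0.09, -0.38, 0, 0, 0, 0]
    - [-0.15, -0.64, 0, 0, 0, 0]
    - [-0.21, -0.9, 0, 0, 0, 0]

```text
time_s: 5.1
ee_pos: [0.6197, 0.1805, 0.1303]
eef_rot: [-0.001, 0.186, 0.983, -0.001]
wrist_force: [0.3, -0.1, -2.5]
gripper_width: 0.0255
finger_force: 59.2
```

Emit:
apply_moves:
  series:
    - [-0.07, -0.3, 0, 0, 0, 0]
    - [-0.14, -0.6, 0, 0, 0, 0]
    - [-0.21, -0.9, 0, 0, 0, 0]

```text
time_s: 5.4
ee_pos: [0.6062, 0.0889, 0.1305]
eef_rot: [-0.001, 0.186, 0.983, -0.001]
wrist_force: [0.6, -0.0, -1.7]
gripper_width: 0.0262
finger_force: 59.2
```

Emit:
apply_moves:
  series:
    - [-0.07, -0.3, 0, 0, 0, 0]
    - [-0.14, -0.6, 0, 0, 0, 0]
    - [-0.21, -0.9, 0, 0, 0, 0]

```text
time_s: 5.7
ee_pos: [0.5927, -0.0024, 0.1306]
eef_rot: [-0.001, 0.186, 0.983, -0.001]
wrist_force: [-0.1, -0.2, -1.9]
gripper_width: 0.0254
finger_force: 59.2
```

Emit:
apply_moves:
  series:
    - [-0.07, -0.3, 0, 0, 0, 0]
    - [-0.14, -0.6, 0, 0, 0, 0]
    - [-0.2, -0.9, 0, 0, 0, 0]

```text
time_s: 6.0
ee_pos: [0.5784, -0.0934, 0.1306]
eef_rot: [-0.001, 0.186, 0.982, -0.0]
wrist_force: [0.5, -0.6, -2.3]
gripper_width: 0.0259
finger_force: 59.2
```

Emit:
apply_moves:
  series:
    - [-0.06, -0.27, 0, 0, 0, 0]
    - [-0.11, -0.5, 0, 0, 0, 0]
    - [-0.16, -0.7, 0, 0, 0, 0]
    - [-0.19, -0.83, 0, 0, 0, 0]
    - [-0.2, -0.9, 0, 0, 0, 0]
    - [-0.2, -0.9, 0, 0, 0, 0]
    - [-0.2, -0.9, 0, 0, 0, 0]

```text
time_s: 6.7
ee_pos: [0.5656, -0.1808, 0.1311]
eef_rot: [-0.0, 0.185, 0.983, 0.001]
wrist_force: [-0.4, -0.1, -1.7]
gripper_width: 0.026
finger_force: 59.2
```

```bash
python3 - <<'E'
from h import *
s=env.state();print({k:np.round(s[k],4) for k in("time_s","ee_pos","eef_rot","wrist_force","moment","gripper_width","joint_positions")})
t=[]
for c in("top","scene"):
    im=vision.capture(c);cv2.imwrite(f"pics/{c}2.png",im[:,:,::-1])
    u,v=pix(c,s["ee_pos"]).round().astype(int);print(c,u,v);t.append(cv2.resize(im[max(v-40,0):v+40,u-40:u+40],(400,400),interpolation=2))
cv2.imwrite("pics/over.png",np.hstack(t)[:,:,::-1])
E
```

```text
{'time_s': np.float64(6.7), 'ee_pos': array([ 0.5656, -0.1808,  0.1311]), 'eef_rot': array([-2.000e-04,  1.852e-01,  9.827e-01,  5.000e-04]), 'wrist_force': array([-0.3818, -0.0946, -1.7205]), 'moment': array([-0.0091, -0.0223, -0.0063]), 'gripper_width': np.float64(0.026), 'joint_positions': array([ 0.2992,  0.6717, -0.0578,  1.7714,  0.0542,  0.7005,  1.4106])}
top 375 217
scene 208 171
```

View pics/over.png

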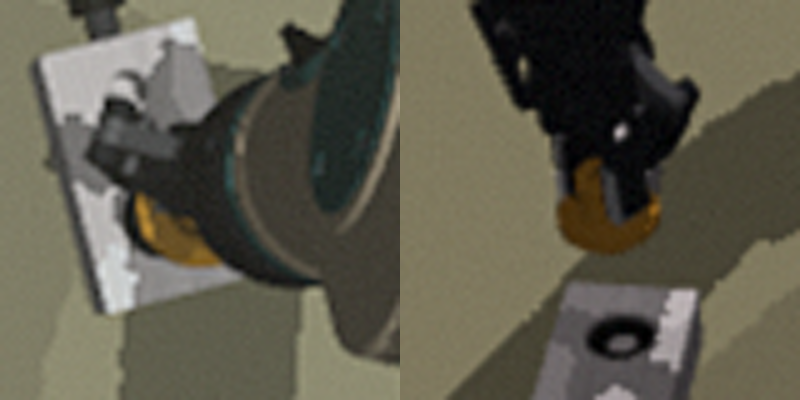

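The bushing is upright over the block: the flange is at about (210,174) in the scene view and the bore is visible straight below. I lower it to 10 mm above the mouth with a 2 mm correction, then check the flange position in the image.

Emit:
apply_moves:
  series:
    - [0, -0.01, 0.1, 0, 0, 0]
    - [0, -0.02, 0.25, 0, 0, 0]
    - [0, -0.02, 0.4, 0, 0, 0]
    - [0, -0.02, 0.5, 0, 0, 0]
    - [0, -0.02, 0.57, 0, 0, 0]
    - [0, -0.02, 0.57, 0, 0, 0]
    - [0, -0.02, 0.57, 0, 0, 0]

```text
time_s: 7.5
ee_pos: [0.5651, -0.1839, 0.0744]
eef_rot: [0.0, 0.186, 0.983, 0.0]
wrist_force: [0.1, -0.3, -1.8]
gripper_width: 0.0254
finger_force: 59.2
```

```bash
python3 - <<'E'
from fit import *
s=env.state();p=s["ee_pos"];print(p.round(4) if hasattr(p,'round') else p)
c="scene";im=vision.capture(c);h,sa,v=[cv2.cvtColor(im,cv2.COLOR_RGB2HSV)[:,:,i].astype(int) for i in range(3)]
u,w=pix(c,p).round().astype(int)
m=big(crop(((h<28)&(sa>110)&(v>40)).astype(np.uint8),(u-25,w-25,u+25,w+25)))
ys,xs=np.where(m);z=p[2]-.0275
# flange silhouette: left, right, bottom extremes against model
q=np.array([pix(c,a) for a in np.r_[ring(p[0],p[1],.026,z+.016),ring(p[0],p[1],.026,z+.022)]])
print("seen l,r,bottom",xs.min()-.5,xs.max()+.5,ys.max()+.5,"model",q[:,0].min().round(1),q[:,0].max().round(1),q[:,1].max().round(1))
t=cv2.resize(im[w-40:w+40,u-40:u+40],(500,500),interpolation=2);cv2.imwrite("pics/near.png",t[:,:,::-1])
E
```

```text
[ 0.5651 -0.1839  0.0744]
seen l,r,bottom 200.5 220.5 196.5 model 199.9 220.0 196.7
```

View pics/near.png

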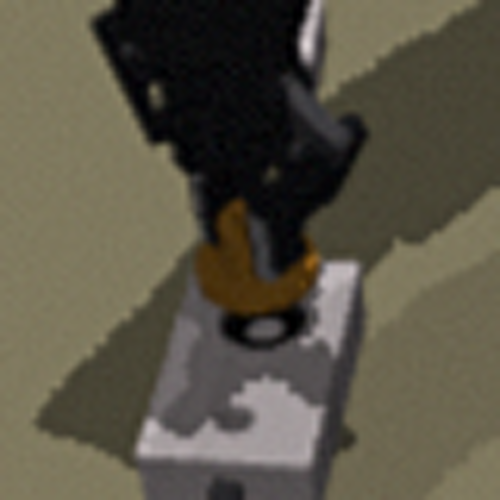

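The flange seen agrees with the model to 0.6 px, about 1 mm, and it hangs right over the bore. I lower it to just above the ring.

Emit:
apply_moves:
  series:
    - [0, 0, 0.03, 0, 0, 0]
    - [0, 0, 0.06, 0, 0, 0]
    - [0, 0, 0.09, 0, 0, 0]
    - [0, 0, 0.12, 0, 0, 0]
    - [0, 0, 0.14, 0, 0, 0]
    - [0, 0, 0.14, 0, 0, 0]

```text
time_s: 8.15
ee_pos: [0.5645, -0.1839, 0.0599]
eef_rot: [-0.0, 0.186, 0.983, 0.0]
wrist_force: [-0.4, -0.9, -1.9]
gripper_width: 0.0261
finger_force: 59.2
```

Emit:
apply_moves:
  series:
    - [0, 0, 0.01, 0, 0, 0]
    - [0, 0, 0.02, 0, 0, 0]
    - [0, 0, 0.03, 0, 0, 0]
    - [0, 0, 0.04, 0, 0, 0]
    - [0, 0, 0.05, 0, 0, 0]
    - [0, 0, 0.06, 0, 0, 0]

```text
time_s: 8.75
ee_pos: [0.5651, -0.184, 0.0555]
eef_rot: [0.0, 0.186, 0.983, -0.0]
wrist_force: [-1.8, 0.2, 6.8]
gripper_width: 0.0256
finger_force: 59.8
```

The ring is met where expected, with a force of about 9 N. I keep pressing at about 10 mm/s.

Emit:
apply_moves:
  series:
    - [0, 0, 0.01, 0, 0, 0]
    - [0, 0, 0.02, 0, 0, 0]
    - [0, 0, 0.03, 0, 0, 0]
    - [0, 0, 0.04, 0, 0, 0]
    - [0, 0, 0.05, 0, 0, 0]

```text
time_s: 9.25
ee_pos: [0.5651, -0.184, 0.0505]
eef_rot: [0.0, 0.186, 0.983, -0.0]
wrist_force: [-2.0, -0.1, 7.6]
gripper_width: 0.0261
finger_force: 59.8
```

Emit:
apply_moves:
  series:
    - [0, 0, 0.01, 0, 0, 0]
    - [0, 0, 0.02, 0, 0, 0]

```text
time_s: 9.45
ee_pos: [0.5651, -0.184, 0.0485]
eef_rot: [0.0, 0.186, 0.983, -0.0]
wrist_force: [-1.3, 0.7, 8.4]
gripper_width: 0.0258
finger_force: 59.8
```

Emit:
apply_moves:
  series:
    - [0, 0, 0.01, 0, 0, 0]

```text
time_s: 9.55
ee_pos: [0.565, -0.184, 0.048]
eef_rot: [0.0, 0.186, 0.983, -0.0]
wrist_force: [-4.4, 1.1, 18.7]
gripper_width: 0.0257
finger_force: 61.2
```

The force is rising where home is expected. One more half millimetre will confirm it.

Emit:
apply_moves:
  series:
    - [0, 0, 0.005, 0, 0, 0]

```text
time_s: 9.65
ee_pos: [0.565, -0.184, 0.0479]
eef_rot: [0.0, 0.186, 0.983, -0.0]
wrist_force: [-4.9, 2.3, 18.9]
gripper_width: 0.026
finger_force: 61.2
```

It is home: the TCP is at 0.0479 against 0.0475 expected, and the force has risen with no further travel. I ease the push, then open.

Emit:
apply_moves:
  series:
    - [0, 0, -0.015, 0, 0, 0]
    - [0, 0, -0.015, 0, 0, 0]

```text
time_s: 9.85
ee_pos: [0.5653, -0.1841, 0.048]
eef_rot: [0.001, 0.186, 0.983, -0.0]
wrist_force: [0.1, 1.2, 7.1]
gripper_width: 0.0256
finger_force: 60.0
```

Emit:
apply_moves:
  series:
    - [0, 0, 0, 0, 0, 0]
    - [0, 0, 0, 0, 0, 0]
    - [0, 0, 0, 0, 0, 0]
    - [0, 0, 0, 0, 0, 0]
    - [0, 0, 0, 0, 0, 0]
    - [0, 0, 0, 0, 0, 0]
    - [0, 0, 0, 0, 0, 0]
  claw: 0

```text
time_s: 10.55
ee_pos: [0.5647, -0.184, 0.0473]
eef_rot: [-0.0, 0.186, 0.983, 0.0]
wrist_force: [-0.1, -0.9, -0.5]
gripper_width: 0.0856
finger_force: 0.0
```

Emit:
apply_moves:
  series:
    - [0, 0, -0.1, 0, 0, 0]
    - [0, 0, -0.3, 0, 0, 0]
    - [0, 0, -0.6, 0, 0, 0]
    - [0, 0, -1, 0, 0, 0]
    - [0, 0, -1, 0, 0, 0]
    - [0, 0, -1, 0, 0, 0]

```text
time_s: 11.15
ee_pos: [0.5655, -0.1842, 0.149]
eef_rot: [0.001, 0.186, 0.983, -0.0]
wrist_force: [-0.1, 0.1, 0.3]
gripper_width: 0.0858
finger_force: 0.0
```

Emit:
apply_moves:
  series:
    - [0.0, 0.3, -0.1, 0, 0, 0]
    - [0, 0.6, -0.2, 0, 0, 0]
    - [0, 1, -0.3, 0, 0, 0]
    - [0, 1, -0.3, 0, 0, 0]
    - [0, 1, -0.3, 0, 0, 0]

```text
time_s: 11.65
ee_pos: [0.6008, -0.0894, 0.1764]
eef_rot: [-0.001, 0.184, 0.983, 0.0]
wrist_force: [0.1, -1.0, 0.4]
gripper_width: 0.0855
finger_force: 0.0
```

```bash
python3 - <<'E'
from fit import *
t=[]
for c,(u,w) in(("top",(366,210)),("scene",(210,200))):
    im=vision.capture(c);h,sa,v=[cv2.cvtColor(im,cv2.COLOR_RGB2HSV)[:,:,i].astype(int) for i in range(3)]
    m=big(crop(((h<28)&(sa>110)&(v>40)).astype(np.uint8),(u-30,w-30,u+30,w+30)))
    cs,_=cv2.findContours(m,0,1);o=np.zeros_like(m);cv2.fillPoly(o,[max(cs,key=len)],1)
    print(c,"seen",cen(o).round(2),o.sum(),"model home",cen(hull_mask(c,[b for b in bush((.565,-.1835),.020)[:2]]),4).round(2))
    t.append(cv2.resize(im[w-40:w+40,u-40:u+40],(400,400),interpolation=2))
cv2.imwrite("pics/end.png",np.hstack(t)[:,:,::-1])
E
```

```text
Traceback (most recent call last):
  File "fit.py", line 14, in big
    n,l,st,_=cv2.connectedComponentsWithStats(m.astype(np.uint8));return (l==1+np.argmax(st[1:,4])).astype(np.uint8)
                                                                               ~~~~~~~~~^^^^^^^^^^
ValueError: attempt to get argmax of an empty sequence
```

The arm still hides the bushing from the top camera, so I check in the scene view.

```bash
python3 - <<'E'
from fit import *
c="scene";u,w=210,200
im=vision.capture(c);cv2.imwrite("pics/end.png",cv2.resize(im[w-40:w+40,u-40:u+40],(500,500),interpolation=2)[:,:,::-1])
h,sa,v=[cv2.cvtColor(im,cv2.COLOR_RGB2HSV)[:,:,i].astype(int) for i in range(3)]
m=crop(((h<28)&(sa>110)&(v>40)).astype(np.uint8),(u-30,w-30,u+30,w+30))
if m.any():
    m=big(m);M=hull_mask(c,bush((.565,-.1835),.020)[:2])
    for n,a,k in(("seen",m,1),("model home",M,4)):
        ys,xs=np.where(a);print(n,cen(a,k).round(2),np.array([xs.min(),ys.min(),xs.max()+1,ys.max()+1])/k-.5,a.sum()/k/k)
E
```

```text
seen [211.53 195.05] [202.5 185.5 221.5 203.5] 253.0
model home [211.07 195.26] [201.25 185.   221.25 204.  ] 280.625
```

View pics/end.png

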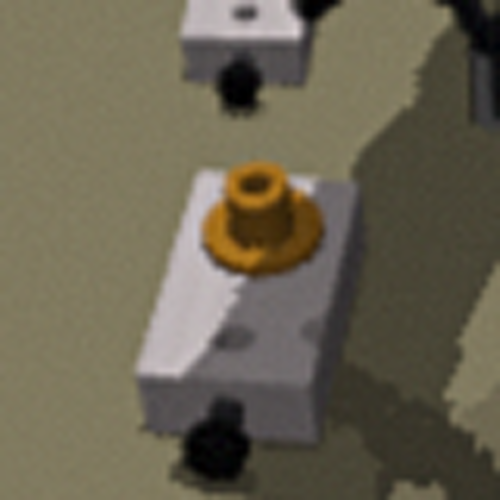

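The bushing sits upright in the bore with its flange flat on the block. Its centroid is at (211.5,195.1) against (211.1,195.3) for the model at home, and the gripper is clear.

```bash
python3 -c "
from bench import env
print(env.sign_off())"
```

```text
the job is handed in; nothing more can be done
None
```

The large bushing is pressed home in the wide bore and released, and the job is handed in at about 12 s; wrist force read at most about 19 N, the small bushing was not touched, and no verdict came back.

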